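# Tidy the soap-making table: bottles and soaps to their homes

## Robot

A 6-joint arm with a two-finger parallel gripper is mounted at the origin on the work surface. World frame = base frame: x ahead of the robot, y to its left, z up, the work surface at z = 0. Lengths are in m, angles in rad, forces in N, time in s.
With the tool pointing down it reaches from about 0.375 to 0.825 m from the base axis. Payload 5.5 kg.
Tool frame: the origin (TCP) lies midway between the tips of the shut fingers; the grasp point (between the pads) lies 19 mm behind it; z points along the fingers, y is the line along which they close (so a half turn about z gives the same grasp; the last joint's range is limited). The gripper opens to 85 mm and grips with 20 to 120 N. Pads are 22 mm wide; open, the fingers measure 114 mm over their backs; the gripper's body (76 mm by 85 mm) begins 54 mm behind the grasp point. The pads swing forward as they close: fully open they stand 13 mm farther back than shut.
Start: joints at [1.188, 0.314, -0.047, 1.21, 0, 1.571], TCP at [0.224, 0.557, 0.231] pointing down, gripper open.
Joint ranges: [-2.67, 2.67], [-0.69, 1.73], [-1.03, 1.25], [-2.08, 2.16], [-1.42, 1.45], [-3.14, 3.14]. Speed limits (rad/s): [2.39, 2.39, 3.01, 3.14, 3.14, 3.14].

## Interface

Orientations are given as a rotation vector (axis times angle).
In Python, from bench import robot gives the robot as it stands. The module is installed in compiled form; this text tells all that it offers.
- The arm moves only by the tool drive_tool, never from a script. Its argument "targets" is a list that holds one entry, the list of rows, each a list of 7 numbers: the shift along the tool's x, y, z scaled (see below), then the turn, a rotation vector about the tool's x, y, z scaled (see below), then the closure, from 0 (fully open) to 1 (shut). A call has 1 to 20 rows; each row shifts and turns the commanded pose from where the row before left it, along the tool's axes as they then stand; what a row does not reach is not made up. The controller multiplies each number of a shift by 2.5 cm and each number of a turn by 0.1 rad. A row lasts 1/8 s, in which the tool goes at most 62.5 mm and 10.7 degrees, less where a joint would pass 70% of its speed; a pose out of reach is approached as far as the arm can. A call with a number of a shift or a turn outside -1 to 1 is refused whole. A call with a gripper value outside its range is refused whole. The fingers move at their own pace and stop on an object; "squeeze" is the grip in N (left out, the last holds). Time passes only in rows, so rows that do not move let the fingers close. It gives the time, the measured TCP pose, the force, the opening and the grip force at its end, in the units of the state.
- robot.get_obs(): the state, without advancing time (a new reading comes with each control period).
- robot.read_camera(name): name is "scene" or "top" or "wrist"; returns the picture (480x640x3 uint8, red, green, blue); there is no depth.
- robot.camera_model(name): a dict with "K" (3x3 intrinsics, pixels), "origin" and "attitude" of the camera in the world; the wrist camera has in their place "mount" (4x4, takes a point from camera to tool coordinates, whose origin is the TCP and whose axes are the flange's). Camera axes: x right, y up, looking along -z (the intrinsics and any distortion apply to the point x, -y, -z); pixel columns grow to the right and rows downward; lengths in m; the calibration is good to about 2 mm. A picture is of the moment at which its call begins: read the wrist's pose just before it. camera_model takes no time and is no camera call.
- robot.finish_job(): hands the job in; it is judged then, once.
The state is a dict: "t": time; "joint_positions": joint angles; "joint_vel": joint speeds; "joint_efforts": joint torques, N m; "position": TCP position; "tool_rot": TCP orientation; "contact_force": force on the tool from outside, world axes, zero at the start; "wrist_torque": the same for the moment, N m; "opening": opening from 0.0 (shut) to 1.0 (fully open); "grip_force": force on a finger pad.
Only numpy, scipy, OpenCV 4.12 (cv2) and the standard library are available. Lean on these libraries where they do the work, as an engineer would, in place of code of your own. Each camera call takes 0.05 s, during which the arm holds its last target. There are 200 camera calls.

## Task

Class is over, so put the five things left out at the front of the table back where they belong: the two dropper bottles with pointed caps standing in the divided wooden caddy, each in a free compartment of its own; the flat-capped fragrance vial standing in the plain white tray beside the one already there; and the two fresh soaps lying flat on the slatted wooden curing rack, not touching each other. Set things down gently rather than dropping them, and do not knock over or shove aside the bottle and the vial that are already put away.

Things in the scene. Friction and masses are not known exactly. Their poses are not given: they have to be found in the camera images.
- dropper_large_center (a point): Large dropper bottle, loose, upright on the table: dark brown round bottle with a paper label, 31 mm diameter up to 48 mm high, then a narrow white cap (22 mm wide) ending in a pointed nozzle; 78 mm high in all. Point: on its axis, 39 mm above its underside; z is up its axis.
- dropper_small_center (a point): Small dropper bottle, loose, upright: same shape, 26 mm diameter up to 40 mm high, white cap 20 mm wide with a pointed nozzle; 70 mm high in all. Point: on its axis, 35 mm above its underside; z up its axis.
- vial_center (a point): Fragrance vial, loose, upright: squat dark brown round vial with a paper label, 40 mm diameter up to 38 mm high, broad flat white screw cap 34 mm wide; 58 mm high in all. Point: on its axis, 29 mm above its underside; z up its axis.
- soap_bar_center (a point): Pale bar of soap, loose, lying flat: 46 mm along its x, 72 mm along its y, 28 mm high. Point: its centre, 14 mm above its underside; z up.
- soap_round_center (a point): Pale round soap, loose, lying flat: 52 mm diameter, 28 mm high. Point: its centre, 14 mm above its underside; z up.
- caddy: Divided caddy of mid-brown wood, fixed: open box 90 mm along its x, 180 mm along its y, outer walls 5 mm thick and 22 mm high, floor top 5 mm above the table. Two dividers (5 mm thick, top 20 mm above the table) run along its x and make three compartments side by side, each 80 mm (x) by 53 mm (y) inside, centred at y = -58, 0 and +58 mm. One end compartment (at +y) already holds a dropper bottle. Origin: centre of its underside; z up.
- tray: Plain white undivided tray, fixed: 110 mm along its x, 160 mm along its y, walls 4 mm thick and 16 mm high, floor top 4 mm above the table. Holds one fragrance vial already. Origin: centre of its underside; z up.
- rack: Slatted wooden curing rack without a rim, fixed: 120 mm along its x, 170 mm along its y, eight dark slats along its x; the slats' top is 20 mm above the table. Empty at the start. Origin: centre of its underside; z up.
- dropper_home_center (a point): The dropper bottle already put away in the end compartment of the caddy; loose, same shape and size as the large one. Leave it. Point: on its axis, 39 mm above its underside.
- vial_home_center (a point): The fragrance vial already put away in the white tray; loose, same shape and size as the other vial. Leave it. Point: on its axis, 29 mm above its underside.
Mind the look-alikes: they are no part of the job. Leave any red look-alike of the part that bears vial_home_center alone.

How it is judged:
By the outcome, as a careful person would: the job done as asked, in the order asked, and still so for the second after the job is handed in, with the robot touching nothing.
It also fails if it takes over 120 s, if anything falls off the work surface, if the arm or the gripper's body presses on something with over 40 N, if the wrist force passes 120 N, or if a joint passes its speed limit or range.

## Working session

There is one attempt and no reset: what is moved stays moved. The work goes in short steps, Python scripts to look and compute and a tool call to move; the robot and the scene stay as the last step left them, time stands still between calls to the robot, and variables do not carry over. Pictures are saved under pics/ and viewed, at most 15 in all, crops included, and the job is handed in when it is done.

Besides the shell and the picture viewer there is one more tool, called after "Emit:" as a command line: name --argument value ..., lists and objects as JSON in quotes. drive_tool: Moves the arm, as the interface text tells. Its arguments: {"type":"object","properties":{"targets":{"type":"array","items":{"type":"array","items":{"type":"array","items":{"type":"number"}}}},"squeeze":{"type":"number"}},"required":["targets"]}

```bash
mkdir -p pics; ls; python3 - <<'E'
from bench import robot
import cv2
o=robot.get_obs()
print({k:o[k] for k in('t','position','tool_rot','opening','contact_force')})
for n in("scene","top","wrist"):
    cv2.imwrite(f'pics/{n}0.png',robot.read_camera(n)[:,:,::-1])
    print(n,robot.camera_model(n))
E
```

```text
pics
{'t': 0.0, 'position': array([0.22387148, 0.55602961, 0.23043911]), 'tool_rot': array([-5.97538071e-01, -3.08387628e+00,  2.65443652e-03]), 'opening': 1.0003797441783457, 'contact_force': array([0.58427606, 0.77911972, 0.38215027])}
scene {'K': array([[540.96382681,   0.        , 319.91634994],
       [  0.        , 540.96382681, 235.75812978],
       [  0.        ,   0.        ,   1.        ]]), 'origin': array([1.06589916, 0.44689934, 0.70763905]), 'attitude': array([0.44524857, 0.95071068, 2.06182241])}
top {'K': array([[456.50736633,   0.        , 318.98453128],
       [  0.        , 456.50736633, 237.79755568],
       [  0.        ,   0.        ,   1.        ]]), 'origin': array([0.4388364 , 0.01306064, 0.87218281]), 'attitude': array([ 0.06915456, -0.06535708, -1.59086951])}
wrist {'K': array([[332.03631697,   0.        , 313.76545396],
       [  0.        , 332.03631697, 241.77422175],
       [  0.        ,   0.        ,   1.        ]]), 'mount': array([[ 8.87828471e-04,  9.49995778e-01,  3.12261481e-01,
         8.11041040e-02],
       [ 9.99999264e-01, -5.85404038e-04, -1.06223942e-03,
         1.10310397e-04],
       [-8.26323829e-04,  3.12262195e-01, -9.49995599e-01,
        -1.44030666e-01],
       [ 0.00000000e+00,  0.00000000e+00,  0.00000000e+00,
         1.00000000e+00]])}
```

View pics/top0.png

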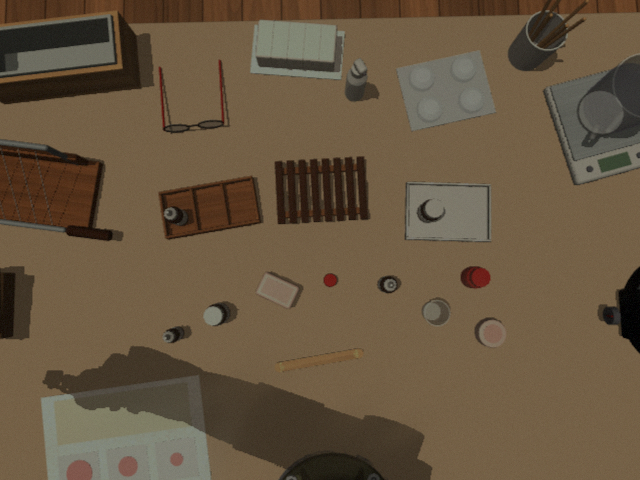

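View pics/scene0.png

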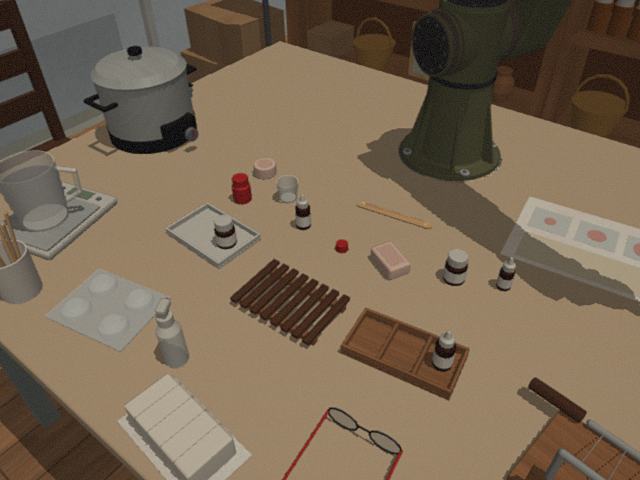

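The top view shows, as (column, row):
- **Loose items:** dropper at (389,284), dropper at (172,335), white-capped vial at (215,315), bar soap at (278,290), round soap at (491,333).
- **Already put away:** dropper at (174,214), vial at (432,209).
- **Look-alikes to leave alone:** red vial (477,277), glass cup (435,311), red cap (330,280), white sprayer (357,80).

I'm choosing the brown and white items and checking them in a close crop.

```bash
cat > h.py <<'E'
import numpy as np, cv2
from scipy.spatial.transform import Rotation as R
from bench import robot
def cam(n,obs=None):
    m=robot.camera_model(n); K=np.array(m['K'])
    if n=='wrist':
        T=np.eye(4);T[:3,:3]=R.from_rotvec(obs['tool_rot']).as_matrix();T[:3,3]=obs['position']
        T=T@np.array(m['mount'])
        return K,T[:3,:3],T[:3,3],m
    return K,R.from_rotvec(m['attitude']).as_matrix(),np.array(m['origin']),m
def proj(c,P):
    K,A,o,_=c; p=(np.atleast_2d(P)-o)@A; p=p*[1,-1,-1]; q=p@K.T
    return q[:,:2]/q[:,2:]
def ray(c,uv,z):
    K,A,o,_=c; uv=np.atleast_2d(uv).astype(float); d=np.c_[uv,np.ones(len(uv))]@np.linalg.inv(K).T*[1,-1,-1]@A.T
    return o+d*((z-o[2])/d[:,2])[:,None]
def ring(x,y,z,r):
    t=np.linspace(0,2*np.pi,60); return np.c_[x+r*np.cos(t),y+r*np.sin(t),0*t+z]
def box(x,y,yaw,sx,sy,z):
    c,s=np.cos(yaw),np.sin(yaw); p=np.array([[-1,-1],[1,-1],[1,1],[-1,1],[-1,-1]])*[sx/2,sy/2]
    return np.c_[p@np.array([[c,s],[-s,c]])+[x,y],np.full(5,z)]
def draw(img,c,P,s,off,col):
    q=((proj(c,P)-off)*s).round().astype(np.int32); cv2.polylines(img,[q],False,col,1,cv2.LINE_AA)
E
python3 - <<'E'
from h import *
c=cam('top'); I=cv2.imread('pics/top0.png')
def z(n,x0,y0,w,h,s): cv2.imwrite(n,cv2.resize(I[y0:y0+h,x0:x0+w],None,fx=s,fy=s,interpolation=cv2.INTER_CUBIC))
z('pics/c1.png',150,150,260,200,3)
for n,uv,h in [('Lcap',(389,284),.07),('Scap',(170,335),.065),('vial',(213,315),.058),('bar',(278,290),.028),('round',(491,333),.028),('homeD',(173,213),.075),('homeV',(432,207),.06),('redvial',(478,277),.058),('cup',(435,311),.03)]:
    print(n,ray(c,uv,h).round(3))
E
```

```text
Lcap [[ 0.424 -0.106  0.07 ]]
Scap [[0.343 0.278 0.065]]
vial [[0.376 0.204 0.058]]
bar [[0.416 0.092 0.028]]
round [[ 0.33  -0.295  0.028]]
homeD [[0.556 0.271 0.075]]
homeV [[ 0.56 -0.19  0.06]]
redvial [[ 0.433 -0.266  0.058]]
cup [[ 0.372 -0.195  0.03 ]]
```

View pics/c1.png

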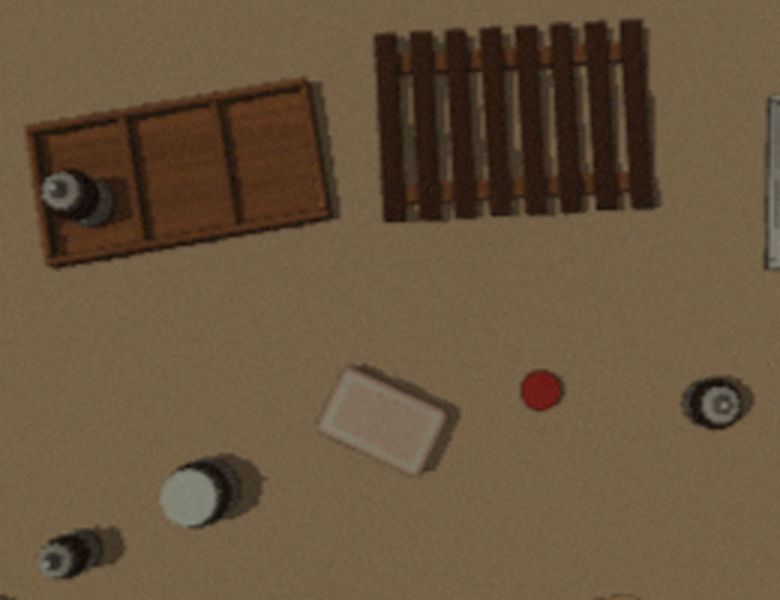

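The crop confirms it: the white-capped brown vial is at crop (189,497), the small dropper tip at (52,562) and the large dropper tip at (720,404). The bar, caddy and rack are clear, and compartments 2 and 3 of the caddy are free. Next I fit poses and overlay them on the top and scene views.

```bash
python3 - <<'E'
from h import *
import json
c=cam('top'); I=cv2.imread('pics/top0.png'); cs=cam('scene'); S=cv2.imread('pics/scene0.png')
f=lambda p:np.atleast_2d(p)/3+150-.33
def rect(P): # corners order TL,TR,BR,BL in image; x dir = BL->TL, y dir = TR->TL
    ctr=P.mean(0); yd=(P[0]-P[1]+P[3]-P[2])[:2]; xd=(P[0]-P[3]+P[1]-P[2])[:2]
    print('   size x,y',np.linalg.norm(xd)/2,np.linalg.norm(yd)/2)
    v=np.arctan2(-yd[0],yd[1]); return [*ctr[:2],v]
d={}
for n,P,zz in [('caddy',f([(27,127),(306,79),(330,217),(50,267)]),.022),('rack',f([(375,35),(640,20),(657,207),(385,220)]),.02),
  ('tray',np.array([(406,183),(490,184),(491,241),(405,240)]),.016)]:
    d[n]=rect(ray(c,P,zz))
# bar: long axis y
P=ray(c,f([(350,366),(446,410),(418,472),(320,428)]),.028); d['bar']=rect(P)
for n,p,zz in [('L',f((720,404)),.078),('S',f((52,562)),.07),('vial',f((189,497)),.058),('homeD',f((60,188)),.083),('round',(491,332.7),.028),('homeV',(432,207.5),.062)]:
    d[n]=list(ray(c,p,zz)[0][:2])
for k in d: print(k,np.round(d[k],4))
json.dump(d,open('d.json','w'))
def ov(c,I,x0,y0,w,h,s,n):
    J=cv2.resize(I[y0:y0+h,x0:x0+w],None,fx=s,fy=s,interpolation=cv2.INTER_CUBIC)
    D=lambda P,col:draw(J,c,P,s,np.array([x0-.5,y0-.5]),col)
    for n_,sx,sy,z in [('caddy',.09,.18,.022),('rack',.12,.17,.02),('tray',.11,.16,.016),('bar',.046,.072,.028)]:
        D(box(*d[n_],sx,sy,z),(0,255,0))
    for n_,r,zs,z0 in [('L',.0155,.048,0),('S',.013,.04,0),('vial',.02,.038,0),('homeD',.0155,.048,.005),('homeV',.02,.038,.004),('round',.026,.028,0)]:
        D(ring(*d[n_],z0,r),(0,255,255)); D(ring(*d[n_],z0+zs,r),(255,255,0))
    for n_,r,z in [('vial',.017,.058),('homeV',.017,.062)]: D(ring(*d[n_],z,r),(0,0,255))
    cv2.imwrite(n,J)
ov(c,I,150,150,365,205,2.15,'pics/ovt.png')
ov(cs,S,150,140,390,270,2.0,'pics/ovs.png')
E
```

```text
size x,y 0.08955288413305022 0.17751425931264403
   size x,y 0.11901973879704299 0.16942855847319652
   size x,y 0.10866719319219005 0.1604378939367685
   size x,y 0.04162888068438693 0.06542155497067896
caddy [0.5741 0.2198 0.1541]
rack [0.603  0.0085 0.0312]
tray [ 0.5562 -0.2304 -0.0333]
bar [ 0.4177  0.0926 -0.4431]
L [ 0.4234 -0.1063]
S [0.3406 0.2813]
vial [0.3752 0.2049]
homeD [0.5565 0.2739]
round [ 0.331  -0.2952]
homeV [ 0.5583 -0.1891]
```

View pics/ovt.png

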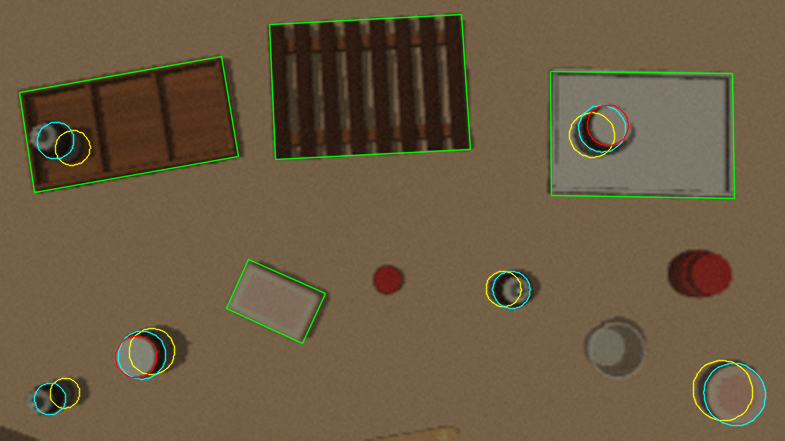

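View pics/ovs.png

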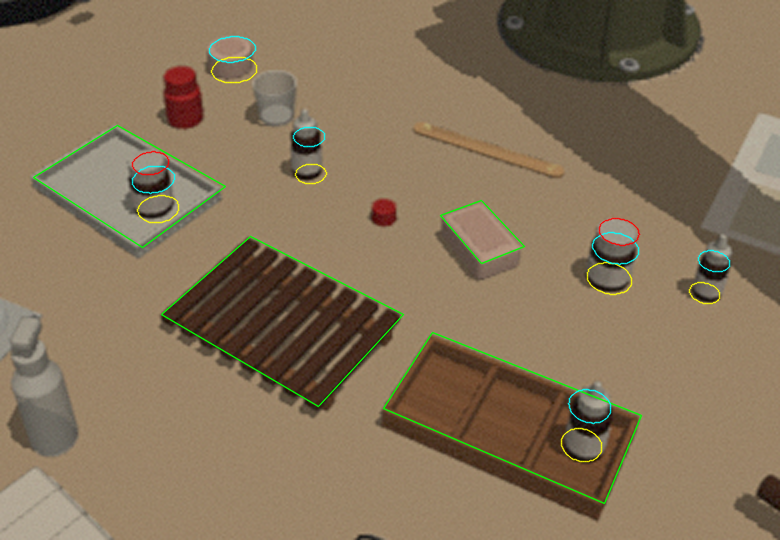

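The overlays agree to about 3 mm in both views, and the sizes match (caddy 90x178, rack 119x169, tray 109x160). I'll rotate the tool so its y lies along world x, then travel to the large dropper.

Emit:
drive_tool --targets '[[[0, 0, 0, 0, 0, 1, 0], [0, 0, 0, 0, 0, 1, 0], [0, 0, 0, 0, 0, 1, 0], [0, 0, 0, 0, 0, 1, 0], [0, 0, 0, 0, 0, 1, 0], [0, 0, 0, 0, 0, 1, 0], [0, 0, 0, 0, 0, 1, 0], [0, 0, 0, 0, 0, 1, 0], [0, 0, 0, 0, 0, 1, 0], [0, 0, 0, 0, 0, 1, 0], [0, 0, 0, 0, 0, 1, 0], [0, 0, 0, 0, 0, 0.88, 0], [-1, 1, 0, 0, 0, 0, 0], [-1, 1, 0, 0, 0, 0, 0], [-1, 1, 0, 0, 0, 0, 0], [-1, 1, 0, 0, 0, 0, 0], [-1, 1, 0, 0, 0, 0, 0], [-1, 1, 0, 0, 0, 0, 0], [-1, 1, 0, 0, 0, 0, 0], [-1, 1, 0, 0, 0, 0, 0]]]' --squeeze 30

```text
t: 2.65
position: [0.4247, 0.3556, 0.231]
tool_rot: [-2.221, -2.221, 0.001]
contact_force: [0.7, -0.1, 1.0]
opening: 1.003
grip_force: 0.0
```

Emit:
drive_tool --targets '[[[-1, 0, 0, 0, 0, 0, 0], [-1, 0, 0, 0, 0, 0, 0], [-1, 0, 0, 0, 0, 0, 0], [-1, 0, 0, 0, 0, 0, 0], [-1, 0, 0, 0, 0, 0, 0], [-1, 0, 0, 0, 0, 0, 0], [-1, 0, 0, 0, 0, 0, 0], [-1, 0, 0, 0, 0, 0, 0], [-1, 0, 0, 0, 0, 0, 0], [-1, 0, 0, 0, 0, 0, 0], [-1, 0, 0, 0, 0, 0, 0], [-1, 0, 0, 0, 0, 0, 0], [-1, 0, 0, 0, 0, 0, 0], [-1, 0, 0, 0, 0, 0, 0], [-1, 0, 0, 0, 0, 0, 0], [-1, 0, 0, 0, 0, 0, 0], [-1, 0, 0.5, 0, 0, 0, 0], [-1, 0, 0.5, 0, 0, 0, 0], [-0.5, 0, 0.5, 0, 0, 0, 0]]]'

```text
t: 5.03
position: [0.4233, -0.1064, 0.1932]
tool_rot: [-2.222, -2.22, -0.0]
contact_force: [0.0, 0.1, -0.2]
opening: 0.998
grip_force: 0.0
```

```bash
cat > look.py <<'E'
from h import *
import sys,json
d=json.load(open('d.json'))
def look(name,rings):
    o=robot.get_obs(); I=robot.read_camera('wrist')[:,:,::-1].copy(); c=cam('wrist',o)
    cv2.imwrite('pics/raw_'+name,I)
    for (x,y,z,r) in rings: draw(I,c,ring(x,y,z,r),1,np.zeros(2),(0,255,255)); print(proj(c,[[x,y,z]]).round(1))
    cv2.imwrite('pics/'+name,I); print(o['position'].round(4))
E
python3 - <<'E'
from look import *
look('w1.png',[(*d['L'],.048,.0155),(*d['L'],.078,.004),(*d['L'],0,.0155)])
E
```

```text
[[314.7 226.8]]
[[314.9 236.7]]
[[314.6 214.5]]
[ 0.4233 -0.1064  0.1932]
```

View pics/w1.png

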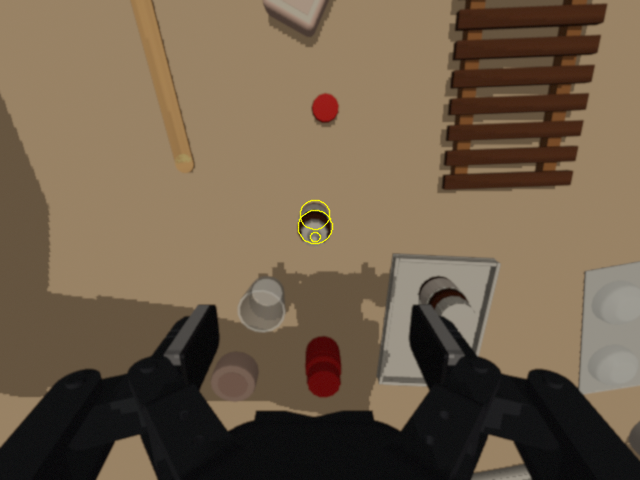

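The wrist overlay sits on the bottle, with the tip at (315,237), so the pose is good. Now I descend and grip.

Emit:
drive_tool --targets '[[[0, 0, 1, 0, 0, 0, 0], [0, 0, 1, 0, 0, 0, 0], [0, 0, 1, 0, 0, 0, 0], [0, 0, 1, 0, 0, 0, 0], [0, 0, 1, 0, 0, 0, 0], [0, 0, 1, 0, 0, 0, 0], [0, 0, 0.8, 0, 0, 0, 0], [0, 0, 0.4, 0, 0, 0, 0], [0, 0, 0, 0, 0, 0, 0.4], [0, 0, 0, 0, 0, 0, 0.7], [0, 0, 0, 0, 0, 0, 1], [0, 0, 0, 0, 0, 0, 1], [0, 0, 0, 0, 0, 0, 1], [0, 0, 0, 0, 0, 0, 1], [0, 0, 0, 0, 0, 0, 1], [0, 0, 0, 0, 0, 0, 1]]]'

```text
t: 7.08
position: [0.4248, -0.1061, 0.0147]
tool_rot: [2.221, 2.221, 0.001]
contact_force: [-0.7, 0.5, 6.1]
opening: 0.35
grip_force: 29.6
```

Emit:
drive_tool --targets '[[[0, 0, -0.6, 0, 0, 0, 1], [0, 0, -1, 0, 0, 0, 1], [0, 0, -1, 0, 0, 0, 1], [0, 0, -1, 0, 0, 0, 1], [0.9, 0.5, -0.4, 0, 0, 0, 1], [0.9, 0.5, 0, 0, 0, 0, 1], [0.9, 0.6, 0, 0, 0, 0, 1], [0.9, 0.6, 0, 0, 0, 0, 1], [0.9, 0.6, 0, 0, 0, 0, 1], [0.9, 0.6, 0, 0, 0, 0, 1], [0.9, 0.6, 0, 0, 0, 0, 1], [0.9, 0.5, 0, 0, 0, 0, 1], [0.9, 0.5, 0, 0, 0, 0, 1], [0.9, 0.5, 0, 0, 0, 0, 1], [0.9, 0.5, 0, 0, 0, 0, 1], [0.8, 0.4, 0, 0, 0, 0, 1], [0, 0, 0, 0, 0, 0, 1], [0, 0, 0, 0, 0, 0, 1]]]'

```text
t: 9.32
position: [0.5836, 0.161, 0.1137]
tool_rot: [-2.222, -2.221, 0.001]
contact_force: [0.6, -0.1, -0.7]
opening: 0.352
grip_force: 29.8
```

```bash
python3 - <<'E'
from look import *
x,y=.583,.1625
look('w2.png',[(x,y,.005,.0155),(*d['homeD'],.083,.004)])
o=robot.get_obs(); print(o['opening'],o['grip_force'],o['contact_force'])
I=cv2.imread('pics/w2.png'); c=cam('wrist',o); draw(I,c,box(*d['caddy'],.09,.18,.022),1,np.zeros(2),(0,255,0)); cv2.imwrite('pics/w2.png',I)
E
```

```text
[[314.  237.3]]
[[258.   60.5]]
[0.5836 0.161  0.1137]
0.3536914744075583 29.834744269028306 [ 0.56370795 -0.21679027 -0.17143522]
```

View pics/w2.png

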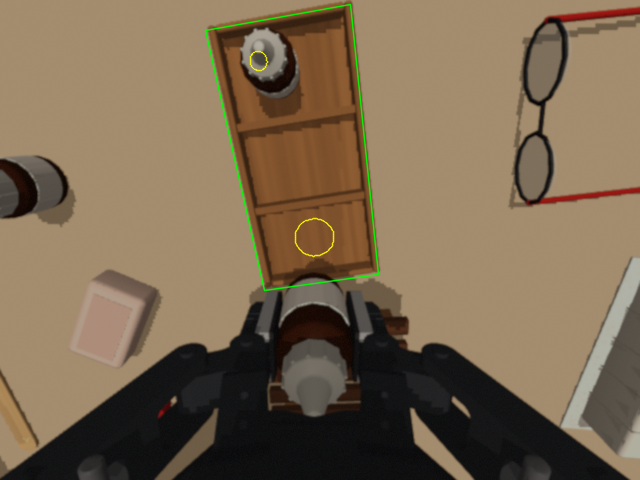

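The caddy outline matches. The held bottle is upright, and the landing spot (314,237) is in the middle of the free end compartment.

Emit:
drive_tool --targets '[[[0.06, 0, 1, 0, 0, 0, 1], [0, 0, 1, 0, 0, 0, 1], [0, 0, 0.9, 0, 0, 0, 1], [0, 0, 0.5, 0, 0, 0, 1], [0, 0, 0.2, 0, 0, 0, 1], [0, 0, 0.1, 0, 0, 0, 1], [0, 0, 0, 0, 0, 0, 1], [0, 0, 0, 0, 0, 0, 1]]]'

```text
t: 10.38
position: [0.5846, 0.1632, 0.022]
tool_rot: [2.221, 2.221, 0.002]
contact_force: [0.9, -0.7, -0.1]
opening: 0.348
grip_force: 29.8
```

Emit:
drive_tool --targets '[[[0, 0, 0.06, 0, 0, 0, 1], [0, 0, 0.06, 0, 0, 0, 1], [0, 0, 0, 0, 0, 0, 1]]]'

```text
t: 10.75
position: [0.5845, 0.1632, 0.0197]
tool_rot: [2.221, 2.221, 0.001]
contact_force: [-3.9, -1.3, 9.3]
opening: 0.351
grip_force: 30.8
```

Emit:
drive_tool --targets '[[[0, 0, 0, 0, 0, 0, 0.6], [0, 0, 0, 0, 0, 0, 0.52], [0, 0, 0, 0, 0, 0, 0.52], [0, 0, -0.4, 0, 0, 0, 0.52], [0, 0, -0.6, 0, 0, 0, 0.52], [0, 0, -1, 0, 0, 0, 0.4], [0, 0, -1, 0, 0, 0, 0.2], [0, 0, -1, 0, 0, 0, 0], [0, 0, -1, 0, 0, 0, 0], [0, 0, -1, 0, 0, 0, 0], [0.5, -1, 0, 0, 0, 0, 0], [0.5, -1, 0, 0, 0, 0, 0], [0.5, -1, 0, 0, 0, 0, 0], [0.5, -1, 0, 0, 0, 0, 0], [0.5, -1, 0, 0, 0, 0, 0], [0.5, -1, 0, 0, 0, 0, 0], [0.5, -1, 0, 0, 0, 0, 0], [0.5, -1, 0, 0, 0, 0, 0], [0.5, -1, 0, 0, 0, 0, 0], [0.2, -0.7, 0, 0, 0, 0, 0]]]'

```text
t: 13.25
position: [0.3409, 0.2812, 0.1694]
tool_rot: [2.22, 2.222, 0.002]
contact_force: [0.5, -0.2, 0.2]
opening: 1.0
grip_force: 0.0
```

```bash
python3 - <<'E'
from look import *
look('w3.png',[(*d['S'],0,.013),(*d['S'],.04,.013),(*d['S'],.07,.004),(*d['vial'],.058,.017),(*d['vial'],.0,.02)])
cv2.imwrite('pics/top1.png',robot.read_camera('top')[:,:,::-1])
E
```

```text
[[313.8 220.3]]
[[313.9 231.9]]
[[314.1 242.8]]
[[353.2 321.2]]
[[346.8 291.4]]
[0.3409 0.2812 0.1694]
```

View pics/w3.png

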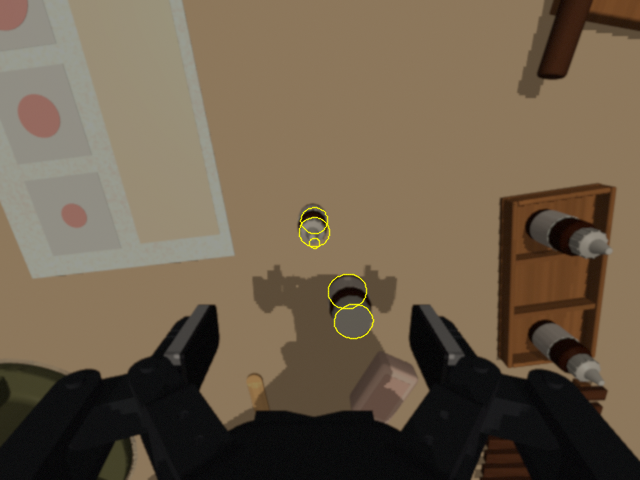

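The overlays fit the small dropper at (314,230) and the vial at (350,310), and the large dropper stands in its compartment at (560,350). Descending on the small one.

Emit:
drive_tool --targets '[[[0, 0, 1, 0, 0, 0, 0], [0, 0, 1, 0, 0, 0, 0], [0, 0, 1, 0, 0, 0, 0], [0, 0, 1, 0, 0, 0, 0], [0, 0, 1, 0, 0, 0, 0], [0, 0, 0.9, 0, 0, 0, 0], [0, 0, 0.5, 0, 0, 0, 0], [0, 0, 0, 0, 0, 0, 0.4], [0, 0, 0, 0, 0, 0, 0.7], [0, 0, 0, 0, 0, 0, 1], [0, 0, 0, 0, 0, 0, 1], [0, 0, 0, 0, 0, 0, 1], [0, 0, 0, 0, 0, 0, 1], [0, 0, 0, 0, 0, 0, 1], [0, 0, 0, 0, 0, 0, 1]]]'

```text
t: 15.22
position: [0.3422, 0.281, 0.0091]
tool_rot: [2.221, 2.221, 0.002]
contact_force: [-0.6, -1.6, 7.1]
opening: 0.295
grip_force: 29.5
```

Emit:
drive_tool --targets '[[[0, 0, -0.6, 0, 0, 0, 1], [0, 0, -1, 0, 0, 0, 1], [0, 0, -1, 0, 0, 0, 1], [0, 0, -1, 0, 0, 0, 1], [0, 0, -1, 0, 0, 0, 1], [-0.2, 0.5, -0.5, 0, 0, 0, 1], [-0.2, 0.8, 0, 0, 0, 0, 1], [-0.2, 0.8, 0, 0, 0, 0, 1], [-0.2, 0.8, 0, 0, 0, 0, 1], [-0.2, 0.8, 0, 0, 0, 0, 1], [-0.2, 0.8, 0, 0, 0, 0, 1], [-0.2, 0.8, 0, 0, 0, 0, 1], [-0.2, 0.8, 0, 0, 0, 0, 1], [-0.2, 0.8, 0, 0, 0, 0, 1], [-0.2, 0.8, 0, 0, 0, 0, 1], [-0.2, 0.8, 0, 0, 0, 0, 1], [-0.2, 0.8, 0, 0, 0, 0, 1], [0, 0, 0, 0, 0, 0, 1], [0, 0, 0, 0, 0, 0, 1]]]'

```text
t: 17.6
position: [0.5737, 0.2205, 0.1355]
tool_rot: [-2.221, -2.221, 0.001]
contact_force: [-0.3, 0.0, -1.3]
opening: 0.292
grip_force: 29.6
```

```bash
python3 - <<'E'
from look import *
x,y=.574,.22
look('w4.png',[(x,y,.005,.013),(*d['homeD'],.083,.004)])
E
```

```text
[[315.  231.9]]
[[286.  181.5]]
[0.5737 0.2205 0.1355]
```

View pics/w4.png

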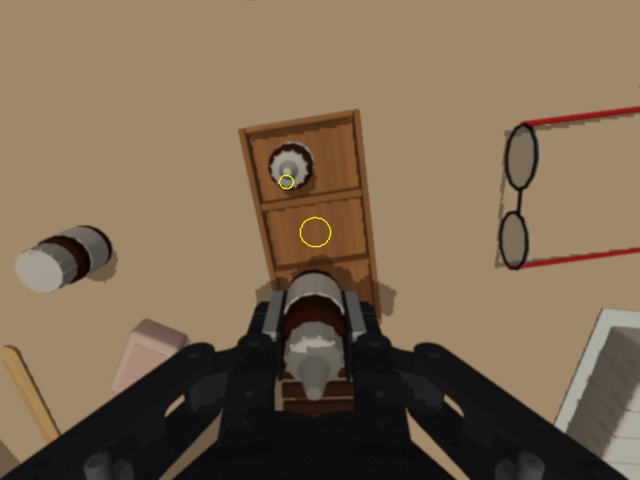

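The target ring (315,232) is in the middle of the free centre compartment. Lowering.

Emit:
drive_tool --targets '[[[0, 0, 1, 0, 0, 0, 1], [0, 0, 1, 0, 0, 0, 1], [0, 0, 1, 0, 0, 0, 1], [0, 0, 1, 0, 0, 0, 1], [0, 0, 0.5, 0, 0, 0, 1], [0, 0, 0.2, 0, 0, 0, 1], [0, 0, 0, 0, 0, 0, 1], [0, 0, 0, 0, 0, 0, 1]]]'

```text
t: 18.65
position: [0.5748, 0.2209, 0.0193]
tool_rot: [2.221, 2.221, 0.002]
contact_force: [-0.7, 0.2, 0.2]
opening: 0.297
grip_force: 29.6
```

Emit:
drive_tool --targets '[[[0, 0, 0.1, 0, 0, 0, 1], [0, 0, 0.06, 0, 0, 0, 1], [0, 0, 0.04, 0, 0, 0, 1], [0, 0, 0, 0, 0, 0, 1]]]'

```text
t: 19.15
position: [0.5743, 0.2206, 0.0142]
tool_rot: [2.221, 2.221, 0.001]
contact_force: [-2.0, -0.2, 6.9]
opening: 0.29
grip_force: 30.4
```

Emit:
drive_tool --targets '[[[0, 0, 0, 0, 0, 0, 0.62], [0, 0, 0, 0, 0, 0, 0.57], [0, 0, 0, 0, 0, 0, 0.57], [0, 0, -0.4, 0, 0, 0, 0.57], [0, 0, -0.6, 0, 0, 0, 0.55], [0, 0, -1, 0, 0, 0, 0.4], [0, 0, -1, 0, 0, 0, 0.2], [0, 0, -1, 0, 0, 0, 0], [0, 0, -1, 0, 0, 0, 0], [0, 0, -1, 0, 0, 0, 0], [-0.1, -1, 0, 0, 0, 0, 0], [-0.1, -1, 0, 0, 0, 0, 0], [-0.1, -1, 0, 0, 0, 0, 0], [-0.1, -1, 0, 0, 0, 0, 0], [-0.1, -1, 0, 0, 0, 0, 0], [-0.1, -1, 0, 0, 0, 0, 0], [0, -1, 0, 0, 0, 0, 0], [0, -0.9, 0, 0, 0, 0, 0], [0, 0, 0, 0, 0, 0, 0]]]'

```text
t: 21.52
position: [0.3758, 0.2056, 0.1644]
tool_rot: [2.22, 2.222, 0.002]
contact_force: [1.3, 0.2, 0.7]
opening: 0.997
grip_force: 0.0
```

```bash
python3 - <<'E'
from look import *
look('w5.png',[(*d['vial'],0,.02),(*d['vial'],.058,.017)])
E
```

```text
[[313.6 222.3]]
[[313.7 241. ]]
[0.3758 0.2056 0.1644]
```

View pics/w5.png

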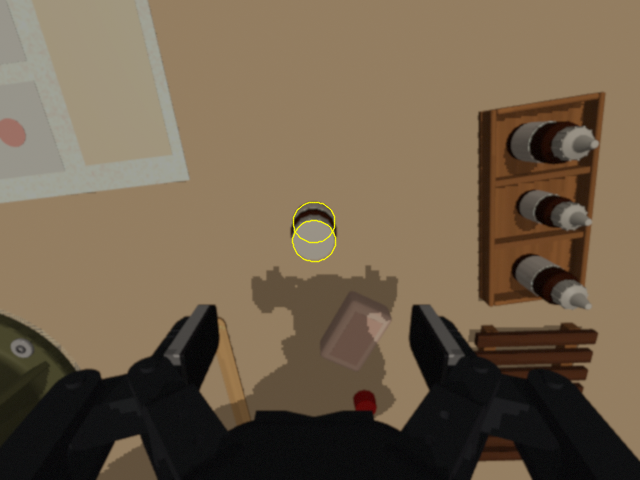

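All three droppers stand in the caddy, each in its own compartment, and the rings fit the vial at (314,235). Gripping the vial.

Emit:
drive_tool --targets '[[[0, 0, 1, 0, 0, 0, 0], [0, 0, 1, 0, 0, 0, 0], [0, 0, 1, 0, 0, 0, 0], [0, 0, 1, 0, 0, 0, 0], [0, 0, 1, 0, 0, 0, 0], [0, 0, 0.9, 0, 0, 0, 0], [0, 0, 0.4, 0, 0, 0, 0], [0, 0, 0, 0, 0, 0, 0.4], [0, 0, 0, 0, 0, 0, 0.6], [0, 0, 0, 0, 0, 0, 1], [0, 0, 0, 0, 0, 0, 1], [0, 0, 0, 0, 0, 0, 1], [0, 0, 0, 0, 0, 0, 1], [0, 0, 0, 0, 0, 0, 1]]]'

```text
t: 23.32
position: [0.3775, 0.206, 0.0068]
tool_rot: [2.221, 2.221, 0.003]
contact_force: [-0.3, -0.4, 7.0]
opening: 0.455
grip_force: 30.6
```

Emit:
drive_tool --targets '[[[0, 0, -0.6, 0, 0, 0, 1], [0, 0, -1, 0, 0, 0, 1], [0, 0, -1, 0, 0, 0, 1], [0, 0, -1, 0, 0, 0, 1], [-0.4, 0.2, -1, 0, 0, 0, 1], [-0.8, 0.3, -0.4, 0, 0, 0, 1], [-1, 0.4, 0, 0, 0, 0, 1], [-1, 0.4, 0, 0, 0, 0, 1], [-1, 0.4, 0, 0, 0, 0, 1], [-1, 0.4, 0, 0, 0, 0, 1], [-1, 0.4, 0, 0, 0, 0, 1], [-1, 0.4, 0, 0, 0, 0, 1], [-1, 0.4, 0, 0, 0, 0, 1], [-1, 0.4, 0, 0, 0, 0, 1], [-1, 0.4, 0, 0, 0, 0, 1], [-1, 0.4, 0, 0, 0, 0, 1], [-1, 0.4, 0, 0, 0, 0, 1]]]'

```text
t: 25.45
position: [0.4994, -0.1003, 0.1311]
tool_rot: [2.221, 2.221, 0.0]
contact_force: [0.4, 0.3, -0.4]
opening: 0.453
grip_force: 30.4
```

Emit:
drive_tool --targets '[[[-1, 0.4, 0, 0, 0, 0, 1], [-1, 0.4, 0, 0, 0, 0, 1], [-1, 0.4, 0, 0, 0, 0, 1], [-1, 0.4, 0, 0, 0, 0, 1], [-1, 0.4, 0, 0, 0, 0, 1], [-1, 0.2, 0, 0, 0, 0, 1], [-0.4, 0, 0, 0, 0, 0, 1], [0, 0, 0, 0, 0, 0, 1], [0, 0, 0, 0, 0, 0, 1]]]'

```text
t: 26.58
position: [0.5537, -0.2587, 0.1308]
tool_rot: [-2.221, -2.221, -0.0]
contact_force: [-1.5, 0.6, -0.5]
opening: 0.451
grip_force: 30.4
```

```bash
python3 - <<'E'
from look import *
look('w6.png',[(.5553,-.2584,.004,.02),(*d['homeV'],.062,.017)])
E
```

```text
[[316.5 232.4]]
[[322.6 151.6]]
[ 0.5537 -0.2587  0.1308]
```

View pics/w6.png

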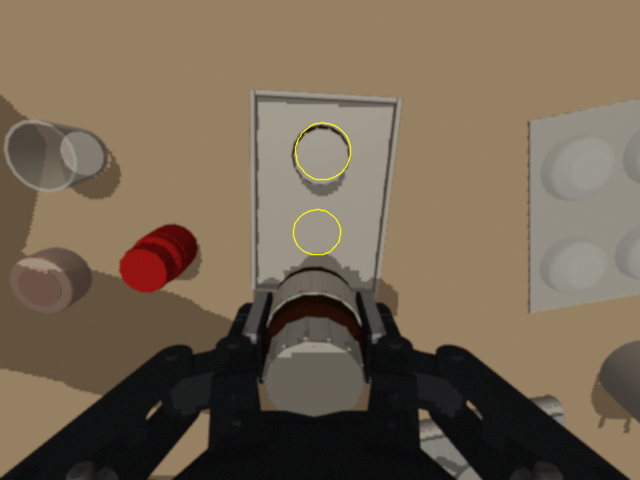

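The landing ring (316,232) is clear of the home vial (322,152) and inside the tray. Lowering.

Emit:
drive_tool --targets '[[[0, 0, 1, 0, 0, 0, 1], [0, 0, 1, 0, 0, 0, 1], [0, 0, 1, 0, 0, 0, 1], [0, 0, 1, 0, 0, 0, 1], [0, 0, 0.4, 0, 0, 0, 1], [0, 0, 0.2, 0, 0, 0, 1], [0, 0, 0.06, 0, 0, 0, 1], [0, 0, 0, 0, 0, 0, 1], [0, 0, 0, 0, 0, 0, 1]]]'

```text
t: 27.75
position: [0.5546, -0.2597, 0.015]
tool_rot: [2.221, 2.221, 0.001]
contact_force: [-0.5, -0.7, -0.6]
opening: 0.46
grip_force: 30.4
```

Emit:
drive_tool --targets '[[[0, 0, 0.08, 0, 0, 0, 1], [0, 0, 0.06, 0, 0, 0, 1], [0, 0, 0.04, 0, 0, 0, 1], [0, 0, 0, 0, 0, 0, 1]]]'

```text
t: 28.25
position: [0.5542, -0.2595, 0.0108]
tool_rot: [2.221, 2.221, 0.0]
contact_force: [-1.6, 0.7, 8.4]
opening: 0.455
grip_force: 31.3
```

Emit:
drive_tool --targets '[[[0, 0, 0, 0, 0, 0, 0.45], [0, 0, 0, 0, 0, 0, 0.4], [0, 0, 0, 0, 0, 0, 0.4], [0, 0, -0.4, 0, 0, 0, 0.4], [0, 0, -0.6, 0, 0, 0, 0.4], [0, 0, -1, 0, 0, 0, 0.3], [0, 0, -1, 0, 0, 0, 0.1], [0, 0, -1, 0, 0, 0, 0], [0, 0, -1, 0, 0, 0, 0], [0, 0, -1, 0, 0, 0, 0]]]'

```text
t: 29.5
position: [0.5544, -0.2595, 0.1621]
tool_rot: [2.22, 2.22, 0.001]
contact_force: [1.4, -1.1, -0.7]
opening: 1.001
grip_force: 0.0
```

Emit:
drive_tool --targets '[[[1, -0.4, 0, 0, 0, 0, 0], [1, -0.4, 0, 0, 0, 0, 0], [1, -0.4, 0, 0, 0, 0, 0], [1, -0.4, 0, 0, 0, 0, 0], [1, -0.4, 0, 0, 0, 0, 0], [1, -0.4, 0, 0, 0, 0, 0], [1, -0.4, 0, 0, 0, 0, 0], [1, -0.4, 0, 0, 0, 0, 0], [1, -0.4, 0, 0, 0, 0, 0], [1, -0.4, 0, 0, 0, 0, 0], [1, -0.4, 0, 0, 0, 0, 0], [1, -0.4, 0, 0, 0, 0, 0], [1, -0.4, 0, 0, 0, 0, 0], [1, -0.3, 0, 0, 0, 0, 0], [0, 0, 0, 0, 0, 1, 0], [0, 0, 0, 0, 0, 1, 0], [0, 0, 0, 0, 0, 1, 0], [0, 0, 0, 0, 0, 1, 0], [0, 0, 0, 0, 0, 0.43, 0], [0, 0, 0, 0, 0, 0, 0]]]'

```text
t: 32.0
position: [0.417, 0.0907, 0.1609]
tool_rot: [2.654, 1.68, 0.002]
contact_force: [0.2, -0.3, 0.6]
opening: 0.999
grip_force: 0.0
```

```bash
python3 - <<'E'
from look import *
look('w7.png',[])
o=robot.get_obs(); c=cam('wrist',o); I=cv2.imread('pics/w7.png')
for z in(0,.028): draw(I,c,box(*d['bar'],.046,.072,z),1,np.zeros(2),(0,255,0))
cv2.imwrite('pics/w7.png',I)
M=R.from_rotvec(o['tool_rot']).as_matrix(); print('tooly yaw',np.arctan2(M[1,1],M[0,1]))
E
```

```text
[0.417  0.0907 0.1609]
tooly yaw -0.4421501481196717
```

View pics/w7.png

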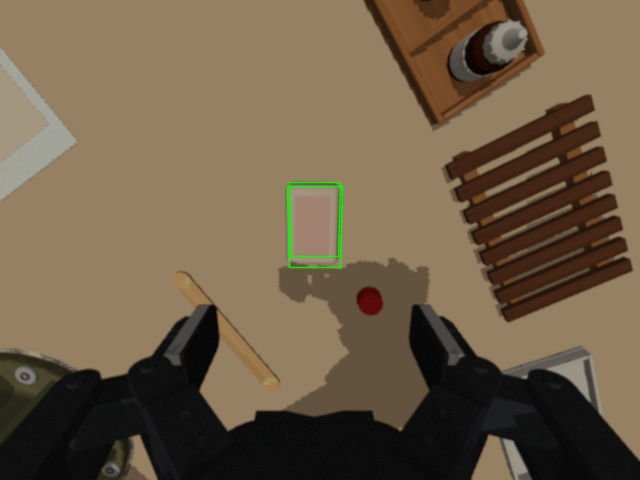

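The green box matches the bar at (315,225), and the stick and red cap are clear of the fingers. Gripping.

Emit:
drive_tool --targets '[[[0, 0, 1, 0, 0, 0, 0], [0, 0, 1, 0, 0, 0, 0], [0, 0, 1, 0, 0, 0, 0], [0, 0, 1, 0, 0, 0, 0], [0, 0, 1, 0, 0, 0, 0], [0, 0, 0.9, 0, 0, 0, 0], [0, 0, 0.4, 0, 0, 0, 0], [0, 0, 0, 0, 0, 0, 0.3], [0, 0, 0, 0, 0, 0, 0.5], [0, 0, 0, 0, 0, 0, 1], [0, 0, 0, 0, 0, 0, 1], [0, 0, 0, 0, 0, 0, 1], [0, 0, 0, 0, 0, 0, 1], [0, 0, 0, 0, 0, 0, 1]]]'

```text
t: 33.8
position: [0.4176, 0.0908, 0.0033]
tool_rot: [2.655, 1.679, 0.003]
contact_force: [-1.1, 0.0, 6.2]
opening: 0.535
grip_force: 31.6
```

Emit:
drive_tool --targets '[[[0, 0, -0.6, 0, 0, 0, 1], [0, 0, -1, 0, 0, 0, 1], [0, 0, -1, 0, 0, 0, 1], [0, 0, -1, 0, 0, 0, 1], [0, 0, -0.6, 0, 0, -0.8, 1], [0, 0, 0, 0, 0, -1, 1], [0, 0, 0, 0, 0, -1, 1], [0, 0, 0, 0, 0, -1, 1], [0, 0, 0, 0, 0, -0.93, 1], [-0.2, 0.8, 0, 0, 0, 0, 1], [-0.2, 0.8, 0, 0, 0, 0, 1], [-0.2, 0.8, 0, 0, 0, 0, 1], [-0.2, 0.8, 0, 0, 0, 0, 1], [-0.2, 0.8, 0, 0, 0, 0, 1], [-0.2, 0.8, 0, 0, 0, 0, 1], [-0.2, 0.8, 0, 0, 0, 0, 1], [-0.2, 0.8, 0, 0, 0, 0, 1], [-0.3, 0.9, 0, 0, 0, 0, 1], [0, 0, 0, 0, 0, 0, 1], [0, 0, 0, 0, 0, 0, 1]]]'

```text
t: 36.3
position: [0.5995, 0.0486, 0.1071]
tool_rot: [-2.187, -2.254, 0.001]
contact_force: [-0.3, -0.2, -1.2]
opening: 0.531
grip_force: 31.2
```

Emit:
drive_tool --targets '[[[0, 0.1, 1, 0, 0, 0, 1], [0, 0, 1, 0, 0, 0, 1], [0, 0, 0.7, 0, 0, 0, 1], [0, 0, 0.3, 0, 0, 0, 1], [0, 0, 0.15, 0, 0, 0, 1], [0, 0, 0, 0, 0, 0, 1], [0, 0, 0, 0, 0, 0, 1]]]'

```text
t: 37.17
position: [0.6036, 0.0487, 0.0293]
tool_rot: [2.187, 2.254, 0.001]
contact_force: [-0.2, 0.3, -1.0]
opening: 0.536
grip_force: 31.3
```

Emit:
drive_tool --targets '[[[0, 0, 0.1, 0, 0, 0, 1], [0, 0, 0.08, 0, 0, 0, 1], [0, 0, 0.06, 0, 0, 0, 1], [0, 0, 0, 0, 0, 0, 1]]]'

```text
t: 37.67
position: [0.6029, 0.0486, 0.0233]
tool_rot: [2.188, 2.254, 0.0]
contact_force: [-3.4, -0.0, 5.4]
opening: 0.537
grip_force: 32.1
```

Emit:
drive_tool --targets '[[[0, 0, 0, 0, 0, 0, 0.4], [0, 0, 0, 0, 0, 0, 0.25], [0, 0, 0, 0, 0, 0, 0.25], [0, 0, -0.4, 0, 0, 0, 0.25], [0, 0, -0.6, 0, 0, 0, 0.2], [0, 0, -1, 0, 0, 0, 0], [0, 0, -1, 0, 0, 0, 0], [0, 0, -1, 0, 0, 0, 0], [0, 0, -1, 0, 0, 0, 0], [0, 0, -1, 0, 0, 0, 0]]]'

```text
t: 38.92
position: [0.6032, 0.0486, 0.1749]
tool_rot: [2.187, 2.254, 0.002]
contact_force: [-0.3, 0.3, -0.7]
opening: 0.999
grip_force: 0.0
```

Emit:
drive_tool --targets '[[[-1, -0.8, 0, 0, 0, 0, 0], [-1, -0.8, 0, 0, 0, 0, 0], [-1, -0.8, 0, 0, 0, 0, 0], [-1, -0.8, 0, 0, 0, 0, 0], [-1, -0.8, 0, 0, 0, 0, 0], [-1, -0.8, 0, 0, 0, 0, 0], [-1, -0.8, 0, 0, 0, 0, 0], [-1, -0.8, 0, 0, 0, 0, 0], [-1, -0.8, 0, 0, 0, 0, 0], [-0.9, -0.8, 0, 0, 0, 0, 0], [-0.9, -0.8, 0, 0, 0, 0, 0], [-0.9, -0.8, 0, 0, 0, 0, 0], [-0.9, -0.8, 0, 0, 0, 0, 0], [-0.8, -0.9, 0, 0, 0, 0, 0], [0, 0, 0, 0, 0, 0, 0], [0, 0, 0, 0, 0, 0, 0]]]'

```text
t: 40.92
position: [0.3311, -0.2947, 0.1733]
tool_rot: [2.187, 2.253, 0.001]
contact_force: [0.2, -0.0, -0.1]
opening: 0.997
grip_force: 0.0
```

```bash
python3 - <<'E'
from look import *
look('w8.png',[(*d['round'],.028,.026),(*d['round'],0,.026)])
E
```

```text
[[314.2 227.4]]
[[314.1 219.7]]
[ 0.3311 -0.2947  0.1733]
```

View pics/w8.png

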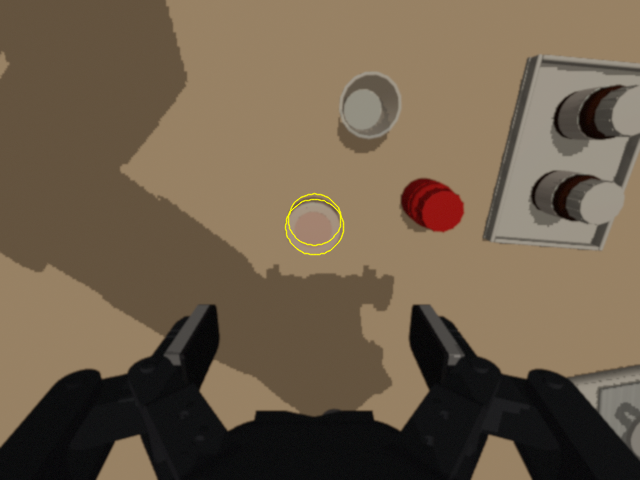

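The round soap is about 3 px further up than the ring (at ~(314,223)), so I shift 2.5 mm. The red vial at (415,205) is about 80 mm away, so I descend slightly pre-closed.

Emit:
drive_tool --targets '[[[0.1, 0, 1, 0, 0, 0, 0.15], [0, 0, 1, 0, 0, 0, 0.15], [0, 0, 1, 0, 0, 0, 0.15], [0, 0, 1, 0, 0, 0, 0.15], [0, 0, 1, 0, 0, 0, 0.15], [0, 0, 1, 0, 0, 0, 0.15], [0, 0, 0.5, 0, 0, 0, 0.15], [0, 0, 0.3, 0, 0, 0, 0.15], [0, 0, 0, 0, 0, 0, 0.3], [0, 0, 0, 0, 0, 0, 0.4], [0, 0, 0, 0, 0, 0, 1], [0, 0, 0, 0, 0, 0, 1], [0, 0, 0, 0, 0, 0, 1], [0, 0, 0, 0, 0, 0, 1], [0, 0, 0, 0, 0, 0, 1]]]'

```text
t: 42.85
position: [0.331, -0.2925, 0.0033]
tool_rot: [2.187, 2.254, 0.001]
contact_force: [0.1, 1.3, 6.4]
opening: 0.593
grip_force: 31.2
```

Emit:
drive_tool --targets '[[[0, 0, -0.6, 0, 0, 0, 1], [0, 0, -1, 0, 0, 0, 1], [0, 0, -1, 0, 0, 0, 1], [0, 0, -1, 0, 0, 0, 1], [0, 0, -0.8, 0, 0, 0, 1], [0.7, 0.8, 0, 0, 0, 0, 1], [0.8, 0.9, 0, 0, 0, 0, 1], [0.8, 0.9, 0, 0, 0, 0, 1], [0.8, 0.9, 0, 0, 0, 0, 1], [0.8, 0.9, 0, 0, 0, 0, 1], [0.8, 0.9, 0, 0, 0, 0, 1], [0.8, 0.9, 0, 0, 0, 0, 1], [0.8, 0.9, 0, 0, 0, 0, 1], [0.8, 0.9, 0, 0, 0, 0, 1], [0.8, 0.9, 0, 0, 0, 0, 1], [0.8, 0.9, 0, 0, 0, 0, 1], [0.8, 0.9, 0, 0, 0, 0, 1], [0.3, 0.6, 0, 0, 0, 0, 1], [0, 0, 0, 0, 0, 0, 1], [0, 0, 0, 0, 0, 0, 1]]]'

```text
t: 45.35
position: [0.6047, -0.0396, 0.1123]
tool_rot: [-2.188, -2.253, 0.002]
contact_force: [-0.4, -0.9, -0.8]
opening: 0.593
grip_force: 31.8
```

```bash
python3 - <<'E'
from look import *
look('w9.png',[(.6045,-.0395,.02,.026)])
E
```

```text
[[314.6 245.6]]
[ 0.6047 -0.0396  0.1123]
```

View pics/w9.png

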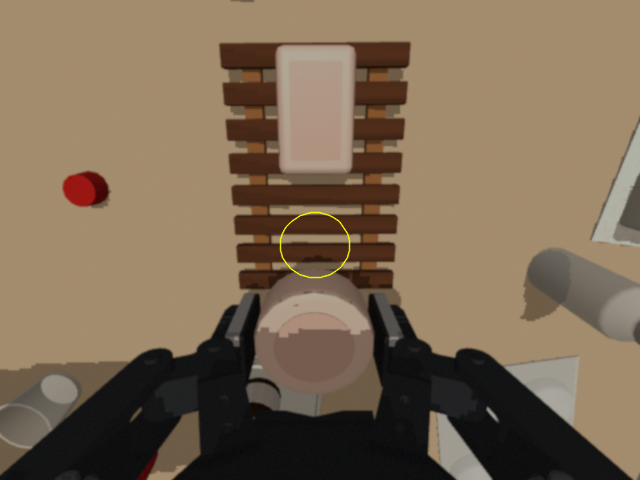

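The bar lies flat at (316,110). The target ring (315,245) is on the slats, well clear of the bar. Lowering.

Emit:
drive_tool --targets '[[[0, 0, 1, 0, 0, 0, 1], [0, 0, 1, 0, 0, 0, 1], [0, 0, 0.8, 0, 0, 0, 1], [0, 0, 0.4, 0, 0, 0, 1], [0, 0, 0.15, 0, 0, 0, 1], [0, 0, 0, 0, 0, 0, 1], [0, 0, 0.1, 0, 0, 0, 1], [0, 0, 0.08, 0, 0, 0, 1], [0, 0, 0, 0, 0, 0, 1], [0, 0, 0, 0, 0, 0, 1]]]'

```text
t: 46.65
position: [0.6057, -0.0388, 0.0244]
tool_rot: [2.188, 2.255, 0.0]
contact_force: [-0.1, 0.1, -0.9]
opening: 0.591
grip_force: 31.8
```

Emit:
drive_tool --targets '[[[0, 0, 0.05, 0, 0, 0, 1], [0, 0, 0, 0, 0, 0, 1]]]'

```text
t: 46.9
position: [0.6058, -0.0388, 0.0234]
tool_rot: [2.188, 2.254, 0.001]
contact_force: [-0.8, 0.1, 3.4]
opening: 0.593
grip_force: 32.1
```

Contact is made, so I release, rise, and step back out of the way.

Emit:
drive_tool --targets '[[[0, 0, 0, 0, 0, 0, 0.3], [0, 0, 0, 0, 0, 0, 0.2], [0, 0, 0, 0, 0, 0, 0.2], [0, 0, -0.4, 0, 0, 0, 0.2], [0, 0, -0.6, 0, 0, 0, 0.2], [0, 0, -1, 0, 0, 0, 0], [0, 0, -1, 0, 0, 0, 0], [0, 0, -1, 0, 0, 0, 0], [0, 0, -1, 0, 0, 0, 0], [0, 0, -1, 0, 0, 0, 0], [0, -1, -1, 0, 0, 0, 0], [0, -1, -1, 0, 0, 0, 0], [0, -1, 0, 0, 0, 0, 0], [0, -1, 0, 0, 0, 0, 0], [0, -1, 0, 0, 0, 0, 0], [0, -1, 0, 0, 0, 0, 0], [0, -1, 0, 0, 0, 0, 0], [0, 0, 0, 0, 0, 0, 0]]]'

```text
t: 49.15
position: [0.4297, -0.0441, 0.2243]
tool_rot: [2.187, 2.253, 0.001]
contact_force: [-0.6, 0.3, 0.2]
opening: 0.998
grip_force: 0.0
```

```bash
python3 - <<'E'
from h import *
I=robot.read_camera('scene')[:,:,::-1]
cv2.imwrite('pics/fin.png',cv2.resize(I[120:420,130:530],None,fx=2,fy=2,interpolation=cv2.INTER_CUBIC))
E
```

```text
(no output)
```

View pics/fin.png

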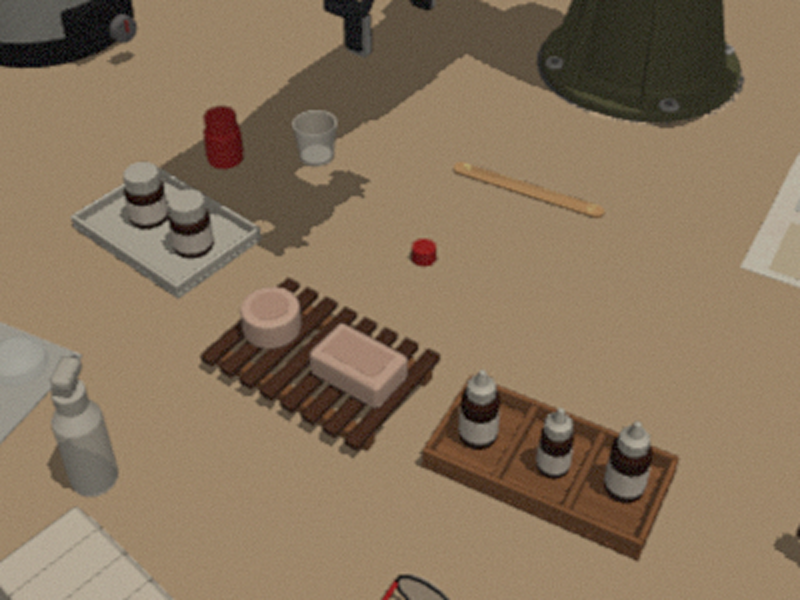

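The final view shows all five items in place: three droppers upright in separate compartments, two vials in the tray, and both soaps flat and apart on the rack. The red vial, cup and cap look untouched.

```bash
python3 -c "
from bench import robot
print(robot.finish_job())"
```

```text
the job is handed in; nothing more can be done
None
```

The job is handed in after about 49 s of robot time: both droppers stand in their own caddy compartments, the vial stands in the tray beside the other one, and the two soaps lie flat and apart on the rack.

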